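# Gauge two axle spacers and sort them

## Task

Check the two aluminium axle spacers that stand loose on the bench, one at a time, by sliding each down onto the upright gauge pin, without forcing it. If it goes fully down onto the plate, load it into the clear tube magazine on top of the spacer already there; if it stops on the pin's tapered tip, stand it upright in the grey tray. Put the first away before you try the second, and leave everything else on the bench where it is.

Things in the scene. Friction and masses are not known exactly. Their poses are not given: they have to be found in the camera images.
- spacer_a: Plain aluminium tube (axle spacer) standing upright: outside diameter 46 mm, length 70 mm, 100 to 250 g. Origin: centre of its underside; z up along the tube. One of spacer_a and spacer_b has a 35 mm bore and slides fully down the gauge pin; the other, with a 29 mm bore, stops on the pin's taper. Outside they are alike; which stands where varies.
- spacer_b: Plain aluminium tube (axle spacer) standing upright: outside diameter 46 mm, length 70 mm, 100 to 250 g. Origin: centre of its underside; z up along the tube. One of spacer_a and spacer_b has a 35 mm bore and slides fully down the gauge pin; the other, with a 29 mm bore, stops on the pin's taper. Outside they are alike; which stands where varies.
- gauge: Gauge: dark steel plate 110 x 90 x 15 mm high, fixed to the bench, with one upright pin at its centre. Origin: centre of its underside, on the pin's axis; z up. A spacer that fits rests with its underside on the plate, 15 mm above the bench; one that does not stops with its underside about 62 mm above the bench, on the pin's taper.
- pin_tip (a point): Centre of the gauge pin's tip, 73 mm above the bench.
- magazine: Gravity tube magazine, fixed: plywood base 120 x 120 x 12 mm, upright clear plastic tube of 52 mm bore, 60 mm outside; its top 20 mm flare to about 76 mm inside, 84 mm outside; rim 127 mm above the bench. With one spacer in it, the next rests with its underside 82 mm and top 152 mm above the bench, 25 mm proud of the rim. Origin: centre of the base's underside, on the tube's axis; z up.
- magazine_mouth (a point): Centre of the magazine's mouth at rim height, 127 mm above the bench.
- spacer_loaded: The spacer already in the magazine, like the others outside (46 mm diameter, 70 mm long), standing on the magazine's base. Origin: centre of its underside.
- tray: Empty open grey plastic tray, 140 x 140 x 35 mm high, walls and floor 5 mm thick, fixed to the bench. Origin: centre of its underside; z up, x and y along its sides.
- wrench: Bystander, to be left alone: open-ended wrench lying flat, 170 mm long, 7 mm thick. Origin: centre of its underside.
- screwdriver: Bystander, to be left alone: screwdriver lying flat, 190 mm long, handle 26 mm thick. Origin: centre of its underside.
- jar: Bystander, to be left alone: glass jar with a steel lid, 68 mm across, 85 mm tall. Origin: centre of its underside.
- oil_can: Bystander, to be left alone: white bottle with a black cap, 60 mm across, 150 mm tall. Origin: centre of its underside.
- hammer: Bystander, to be left alone: hammer lying flat, 260 mm long, 26 mm high. Origin: centre of its underside.
- tape_measure: Bystander, to be left alone: tape measure standing on its edge, 75 x 35 x 65 mm high. Origin: centre of its underside.
- mug: Bystander, to be left alone: white mug, 80 mm across, 90 mm tall. Origin: centre of its underside.
- pin: The gauge's upright steel pin: 32 mm diameter up to 44 mm above the plate's top, then tapering to 18 mm at its flat tip, 58 mm above the plate (73 mm above the bench). Origin: centre of its foot on the plate's top, 15 mm above the bench.
There are look-alikes about, which are no part of the job. Leave any pink look-alike of the spacer_b alone.

How it is judged:
By the outcome, as a careful person would: the job done as asked, in the order asked, and still so for the second after the job is handed in, with the robot touching nothing.
It also fails if it takes over 72 s, if anything falls off the work surface, if the arm or the gripper's body presses on something with over 40 N, if the wrist force passes 120 N, or if a joint passes its speed limit or range.

## Robot

A 6-joint arm with a two-finger parallel gripper is mounted at the origin on the work surface. World frame = base frame: x ahead of the robot, y to its left, z up, the work surface at z = 0. Lengths are in m, angles in rad, forces in N, time in s.
With the tool pointing down it reaches from about 0.25 to 0.775 m from the base axis. Payload 4 kg.
Tool frame: the origin (TCP) lies midway between the tips of the shut fingers; the grasp point (between the pads) lies 19 mm behind it; z points along the fingers, y is the line along which they close (so a half turn about z gives the same grasp; the last joint's range is limited). The gripper opens to 94 mm and grips with 3 to 60 N. Pads are 16 mm wide; open, the fingers measure 119 mm over their backs; the gripper's body (75 mm by 177 mm) begins 78 mm behind the grasp point.
Start: joints at [-1.258, 0.087, 1.371, -0, 1.684, -0.103], TCP at [0.222, -0.503, 0.206] pointing down, gripper open.
Joint ranges: [-3.1, 3.1], [-0.76, 2.03], [0.27, 2.55], [-1.08, 4.22], [0.17, 2.65], [-2.57, 2.57]. Speed limits (rad/s): [2.79, 2.79, 3.14, 3.14, 3.14, 3.14].

## Interface

Orientations are given as [roll, pitch, yaw] about the fixed x, y, z axes, in that order (R = Rz(yaw) Ry(pitch) Rx(roll)).
In Python, from bench import get_obs, snapshot, close_job gives the robot as it stands. The module is installed in compiled form; this text tells all that it offers.
- The arm moves only by the tool drive_tool, never from a script. Its argument "commands" is a list of rows, each a list of 6 numbers: the shift along the tool's x, y, z in units of 0.04 m (1.0 is 0.04 m), then the turn, a rotation vector about the tool's x, y, z in units of 0.1 rad (1.0 is 0.1 rad). In form: [[dx, dy, dz, wx, wy, wz], ...]. A call has 1 to 20 rows; each row shifts and turns the commanded pose from where the row before left it, along the tool's axes as they then stand; what a row does not reach is not made up. A row lasts 1/8 s, in which the tool goes at most 62.5 mm and 10.7 degrees, less where a joint would pass 70% of its speed; a pose out of reach is approached as far as the arm can. A call with a number of a shift or a turn outside -1 to 1 is refused whole. A call with a gripper value outside its range is refused whole. "gripper" is the closure, from 0 (fully open) to 1 (shut), set as the call begins (left out, the last holds). The fingers move at their own pace and stop on an object; the grip force is fixed at half the most. Time passes only in rows, so rows that do not move let the fingers close. It gives the time, the measured TCP pose, the force, the opening and the grip force at its end, in the units of the state.
- get_obs(): the state, without advancing time (a new reading comes with each control period).
- snapshot(name): name is "side" or "top"; returns a dict with "image" (400x640x3 uint8, blue, green, red), "range_z" (400x640 float32, m along the optical axis (not along the pixel's ray), 0 where there is no reading), "fx", "fy", "cx", "cy" (pixels), "k1" (the pictures are not rectified: a ray, as slopes to the right and down, at radius r is drawn at 1 + k1 r^2 times it, then the intrinsics apply), "rvec" (rotation vector, rad) and "tvec" (3), from world to camera coordinates, as OpenCV has them. Camera axes: x right, y down, z forward; pixel columns grow to the right and rows downward; lengths in m; the calibration is good to about 2 mm. A picture is of the moment at which its call begins.
- close_job(): hands the job in; it is judged then, once.
The state is a dict: "time": time; "joint_positions": joint angles; "qvel": joint speeds; "joint_torque": joint torques, N m; "tool_pos": TCP position; "ee_rot": TCP orientation; "wrist_force": force on the tool from outside, world axes, zero at the start; "wrist_torque": the same for the moment, N m; "width": finger opening in m; "finger_force": force on a finger pad.
Only numpy, scipy, OpenCV 4.12 (cv2) and the standard library are available. Lean on these libraries where they do the work, as an engineer would, in place of code of your own. Each camera call takes 0.05 s, during which the arm holds its last target. There are 200 camera calls.

## Working session

There is one attempt and no reset: what is moved stays moved. The work goes in short steps, Python scripts to look and compute and a tool call to move; the robot and the scene stay as the last step left them, time stands still between calls to the robot, and variables do not carry over. Pictures are saved under pics/ and viewed, at most 10 in all, crops included, and the job is handed in when it is done.

Besides the shell and the picture viewer there is one more tool, called after "Emit:" as name(argument=value, ...) on one line, values as JSON. drive_tool: Moves the arm, as the interface text tells. Its arguments: {"type":"object","properties":{"commands":{"type":"array"},"gripper":{"type":"number"}},"required":["commands"]}

```bash
mkdir -p pics
cat > h.py <<'E'
import numpy as np, cv2
from bench import get_obs, snapshot, close_job
def snap(n,save=None):
    s=snapshot(n)
    if save: cv2.imwrite('pics/'+save,s['image'])
    return s
def cloud(s):
    z=s['range_z'];v,u=np.mgrid[0:400,0:640]
    K=np.array([[s['fx'],0,s['cx']],[0,s['fy'],s['cy']],[0,0,1.]])
    p=cv2.undistortPoints(np.stack([u,v],-1).reshape(-1,1,2).astype(float),K,np.array([s['k1'],0,0,0.])).reshape(400,640,2)
    c=np.concatenate([p*z[...,None],z[...,None]],-1)
    R=cv2.Rodrigues(np.array(s['rvec'],float))[0]
    w=(c-np.array(s['tvec']).ravel())@R
    w[z==0]=np.nan
    return w
E
python3 - <<'E'
from h import *
for n in('top','side'):
    s=snap(n,n+'0.png');w=cloud(s);np.save(n+'0.npy',w)
    print(n,s['fx'],s['k1'],(-cv2.Rodrigues(np.array(s['rvec'],float))[0].T@np.array(s['tvec']).ravel()))
print(get_obs())
E
```

```text
top 432.9005299037777 0.03366274972352538 [0.36323641 0.0122548  1.17040849]
side 473.7195110981173 -0.09180591524152405 [0.50076555 1.28743547 0.81462386]
{'time': 0.1, 'joint_positions': array([-1.25812167e+00,  8.79064749e-02,  1.37209488e+00, -2.86627659e-05,
        1.68359513e+00, -1.03110636e-01]), 'qvel': array([ 0.00010505,  0.00134213, -0.00708798,  0.00161442, -0.00037403,
       -0.00106895]), 'joint_torque': array([ 2.11529179e-03, -3.41252160e+01, -3.03302586e+01,  7.19554257e-02,
        3.04228789e-02, -1.01752266e-04]), 'tool_pos': array([ 0.22197873, -0.5026773 ,  0.20441153]), 'ee_rot': array([-3.13959654e+00, -1.77913844e-04,  4.15781919e-01]), 'wrist_force': array([0.11054347, 0.63027626, 0.22746124]), 'wrist_torque': array([-0.02871535,  0.01174489, -0.00244542]), 'finger_force': 0.0, 'width': 0.09364722827466221}
```

View pics/top0.png

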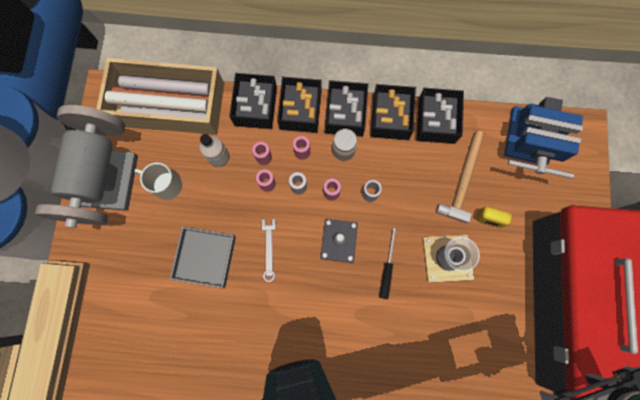

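View pics/side0.png

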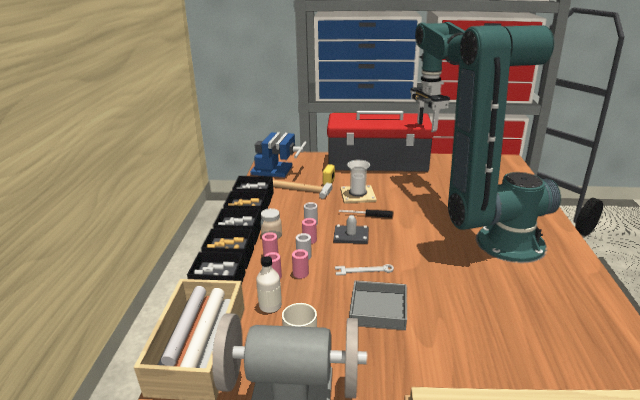

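Top view: there are two grey tubes, at (297,183) and (372,190). The four pink ones at (261,152), (301,147), (264,179) and (332,188) are look-alikes, so I leave them. The gauge is at (340,240), the magazine at (457,257) and the tray at (203,257). Next I measure these and confirm in one enlarged crop.

Run:
```python
from h import *
w=np.load('top0.npy');im=cv2.imread('pics/top0.png')
cv2.imwrite('pics/crop.png',cv2.resize(im[125:285,165:485],None,fx=2.5,fy=2.5,interpolation=cv2.INTER_CUBIC))
def circ(n,u,v,r,lo,hi):
    p=w[v-r:v+r,u-r:u+r].reshape(-1,3);p=p[(p[:,2]>lo)&(p[:,2]<hi)]
    if len(p)<4: print(n,'few');return
    c,rad=cv2.minEnclosingCircle(p[:,:2].astype(np.float32))
    print(n,len(p),'enc',np.round(c,4),'r',round(rad,4),'mean',np.round(p.mean(0),4))
for n,u,v in(('g1',297,183),('g2',372,190),('p332',332,188),('p264',264,179),('p301',301,147),('p261',261,152)): circ(n,u,v,15,.062,.08)
circ('pin',340,240,15,.066,.08);circ('jar',344,143,20,.075,.1);circ('oil',210,145,20,.1,.16);circ('rim',460,252,28,.11,.14);circ('loaded',457,257,16,.072,.09)
for n,u,v,r,lo,hi in(('tray',203,257,42,.025,.045),('plate',340,240,28,.01,.02),('base',450,258,34,.007,.018),('sd',388,262,40,.008,.03),('wr',268,250,35,.004,.012)):
    p=w[v-r:v+r,u-r:u+r].reshape(-1,3);p=p[(p[:,2]>lo)&(p[:,2]<hi)];print(n,np.round(cv2.minAreaRect((p[:,:2]*1000).astype(np.float32)),1) if 0 else cv2.minAreaRect((p[:,:2]*1000).astype(np.float32)))
```

```text
g1 154 enc [0.6508 0.1059] r 0.0228 mean [0.6505 0.1053 0.0696]
g2 113 enc [ 0.6467 -0.0929] r 0.023 mean [ 0.6465 -0.093   0.0686]
p332 158 enc [0.6415 0.0138] r 0.023 mean [0.6419 0.0136 0.0692]
p264 154 enc [0.6512 0.194 ] r 0.0235 mean [0.6508 0.193  0.0693]
p301 150 enc [0.7521 0.1056] r 0.0235 mean [0.751  0.1056 0.0693]
p261 151 enc [0.7266 0.2112] r 0.0232 mean [0.7264 0.2114 0.0696]
pin 69 enc [ 0.5093 -0.017 ] r 0.0125 mean [ 0.5094 -0.017   0.071 ]
jar 394 enc [ 0.7678 -0.0107] r 0.03 mean [ 0.7667 -0.0102  0.0848]
oil 322 enc [0.7157 0.3367] r 0.0261 mean [0.711  0.3322 0.1242]
rim 516 enc [ 0.4873 -0.3108] r 0.0419 mean [ 0.488  -0.3169  0.1202]
loaded 166 enc [ 0.4861 -0.3093] r 0.0292 mean [ 0.4885 -0.3166  0.0798]
tray ((433.2696533203125, 336.1242980957031), (142.39158630371094, 141.83303833007812), 85.48664093017578)
plate ((509.841064453125, -17.142578125), (90.02766418457031, 110.0575180053711), 88.47661590576172)
base ((486.48583984375, -309.4122619628906), (119.34053802490234, 122.39811706542969), 8.635560989379883)
sd ((465.09222412109375, -148.77090454101562), (199.17709350585938, 214.15219116210938), 1.8790632486343384)
wr ((469.5107116699219, 171.74822998046875), (185.64468383789062, 186.18551635742188), 5.079254627227783)
```

View pics/crop.png

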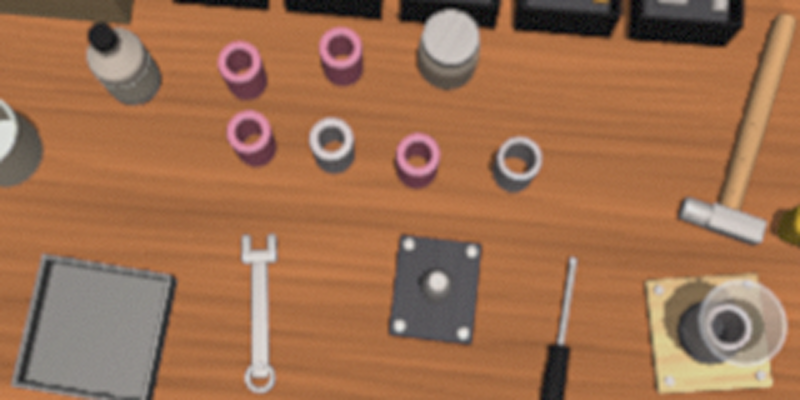

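The crop confirms two grey candidates, g1 at (0.651, 0.106) and g2 at (0.647, -0.093), both 46 mm across with tops near 70 mm. I try g2 first, with the tool at yaw 90° so that tool x is world y and tool y is world x.

Emit:
drive_tool(commands=[[0,0,0,0,0,-0.9625],[0,0,0,0,0,-0.9625],[0,0,0,0,0,-0.9625],[0,0,0,0,0,-0.9625],[0,0,0,0,0,-0.9625],[0,0,0,0,0,-0.9625],[0,0,0,0,0,-0.9625],[0,0,0,0,0,-0.9625],[0,0,0,0,0,-0.9625],[0,0,0,0,0,-0.9625],[0,0,0,0,0,-0.9625],[0,0,0,0,0,-0.9625],[0.9,0.9,0,0,0,0],[0.9,0.9,0,0,0,0],[0.9,0.9,0,0,0,0],[0.9,0.9,0,0,0,0],[0.9,0.9,0,0,0,0],[0.9,0.9,0,0,0,0]], gripper=0)

```text
time: 2.35
tool_pos: [0.4389, -0.2857, 0.205]
ee_rot: [-3.141, -0.0, 1.571]
wrist_force: [0.6, -0.1, -0.1]
width: 0.0942
finger_force: 0.0
```

Emit:
drive_tool(commands=[[0.8,0.87,0,0,0,0],[0.8,0.87,0,0,0,0],[0.8,0.87,0,0,0,0],[0.8,0.87,0,0,0,0],[0.8,0.87,0,0,0,0],[0.8,0.87,0,0,0,0],[0,0,0.8,0,0,0],[0,0,0.8,0,0,0],[0,0,0.4,0,0,0],[0,0,0,0,0,0]])

```text
time: 3.6
tool_pos: [0.6459, -0.095, 0.1236]
ee_rot: [-3.138, -0.001, 1.571]
wrist_force: [0.2, -0.2, 0.3]
width: 0.0939
finger_force: 0.0
```

Run:
```python
from h import *
s=snap('side','side1.png');t=snap('top','top1.png')
a=cv2.resize(s['image'][150:290,230:410],None,fx=3.3,fy=3.3)
cv2.imwrite('pics/c1.png',a);print(get_obs()['tool_pos'])
```

```text
[ 0.64749608 -0.09549482  0.12672383]
```

View pics/c1.png

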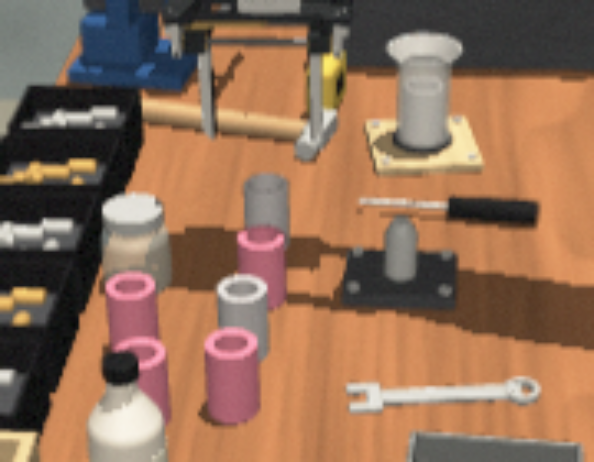

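The side crop shows the fingers at crop (207,90) and (316,90), straddling the grey tube at (267,210) with no contact. I go down and grip near its top.

Emit:
drive_tool(commands=[[0.06,0,0.5,0,0,0],[0,0,0.5,0,0,0],[0,0,0.5,0,0,0],[0,0,0.5,0,0,0],[0,0,0,0,0,0]])

```text
time: 4.32
tool_pos: [0.645, -0.0923, 0.042]
ee_rot: [-3.136, -0.001, 1.571]
wrist_force: [-0.3, -0.9, 0.6]
width: 0.094
finger_force: 0.0
```

Emit:
drive_tool(commands=[[0,0,0,0,0,0],[0,0,0,0,0,0],[0,0,0,0,0,0],[0,0,0,0,0,0],[0,0,0,0,0,0],[0,0,0,0,0,0]], gripper=1)

```text
time: 5.08
tool_pos: [0.6467, -0.0929, 0.0456]
ee_rot: [-3.141, 0.0, 1.571]
wrist_force: [-1.9, -0.6, 1.2]
width: 0.0452
finger_force: 29.8
```

Gripped at 45 mm. I lift and carry it over the pin at (0.5095, -0.017).

Emit:
drive_tool(commands=[[0,0,-0.5,0,0,0],[0,0,-1,0,0,0],[0,0,-1,0,0,0],[0.378,-0.686,0,0,0,0],[0.378,-0.686,0,0,0,0],[0.378,-0.686,0,0,0,0],[0.378,-0.686,0,0,0,0],[0.378,-0.686,0,0,0,0],[0,0,0.25,0,0,0],[0,0,0,0,0,0],[0,0,0,0,0,0]])

```text
time: 6.45
tool_pos: [0.5105, -0.0176, 0.1356]
ee_rot: [3.141, 0.0, 1.57]
wrist_force: [-0.2, -0.3, -2.0]
width: 0.0446
finger_force: 29.8
```

Run:
```python
from h import *
s=snap('side','side2.png')
cv2.imwrite('pics/c2.png',cv2.resize(s['image'][150:260,270:430],None,fx=4,fy=4,interpolation=cv2.INTER_CUBIC))
t=snap('top');w=cloud(s).reshape(-1,3);o=get_obs();print(o['tool_pos'],o['wrist_force'])
# spacer side facing the side cam (+y): band z .09-.11 ; pin band
for lo,hi in((.092,.11),(.05,.058),(.06,.07)):
    p=w[(w[:,2]>lo)&(w[:,2]<hi)&(abs(w[:,0]-.51)<.035)&(abs(w[:,1]+.017)<.045)]
    if len(p): print(lo,len(p),'x',p[:,0].min(),p[:,0].max(),np.median(p[:,0]),'ymax',np.percentile(p[:,1],90))
```

```text
[ 0.51045257 -0.01757673  0.13557292] [ 0.28281291 -0.13692153 -2.08126787]
0.092 74 x 0.48765824731702534 0.5283073612864161 0.5093514011584034 ymax 0.00534872318595461
0.05 27 x 0.48984993638122776 0.5184464016360733 0.5024385798363861 ymax -0.0015115400880200383
0.06 33 x 0.49321176961933366 0.5185057696566961 0.5058840622537666 ymax -0.006168228292517237
```

View pics/c2.png

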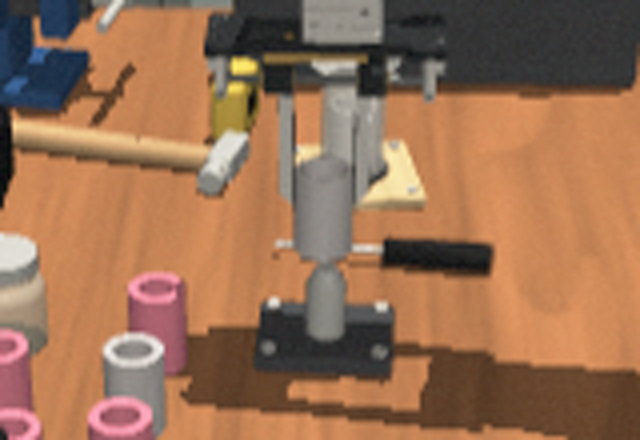

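The tube hangs just over the pin: tube axis at crop x≈323, pin at ≈325, so about 1 mm off in x. I shift 1 mm and lower gently.

Emit:
drive_tool(commands=[[0,-0.025,0.2,0,0,0],[0,0,0.2,0,0,0],[0,0,0.1,0,0,0],[0,0,0.1,0,0,0],[0,0,0,0,0,0]])

```text
time: 7.18
tool_pos: [0.5085, -0.0171, 0.1111]
ee_rot: [-3.141, -0.0, 1.571]
wrist_force: [-0.1, 0.8, -1.1]
width: 0.0448
finger_force: 29.8
```

Emit:
drive_tool(commands=[[0,0,0.05,0,0,0],[0,0,0.05,0,0,0],[0,0,0.05,0,0,0],[0,0,0,0,0,0]])

```text
time: 7.68
tool_pos: [0.5086, -0.0171, 0.1052]
ee_rot: [-3.141, 0.0, 1.571]
wrist_force: [-0.6, -0.2, -1.9]
width: 0.0447
finger_force: 29.8
```

Emit:
drive_tool(commands=[[0,0,0.05,0,0,0],[0,0,0.05,0,0,0],[0,0,0,0,0,0]])

```text
time: 8.05
tool_pos: [0.5086, -0.0171, 0.1012]
ee_rot: [-3.141, -0.0, 1.571]
wrist_force: [0.6, 0.8, -2.6]
width: 0.0445
finger_force: 29.8
```

Emit:
drive_tool(commands=[[0,0,0.05,0,0,0],[0,0,0.05,0,0,0],[0,0,0,0,0,0]])

```text
time: 8.43
tool_pos: [0.5086, -0.0172, 0.0972]
ee_rot: [-3.141, 0.0, 1.571]
wrist_force: [0.1, 1.2, -2.6]
width: 0.0445
finger_force: 29.8
```

It is past the stop height without force, so it fits so far. I continue towards the plate.

Emit:
drive_tool(commands=[[0,0,0.1,0,0,0],[0,0,0.1,0,0,0],[0,0,0,0,0,0]])

```text
time: 8.8
tool_pos: [0.5084, -0.0171, 0.0888]
ee_rot: [-3.14, -0.0, 1.571]
wrist_force: [-0.1, 0.7, -1.8]
width: 0.0448
finger_force: 29.8
```

Emit:
drive_tool(commands=[[0,0,0.1,0,0,0],[0,0,0.1,0,0,0],[0,0,0.1,0,0,0],[0,0,0.1,0,0,0],[0,0,0,0,0,0]])

```text
time: 9.43
tool_pos: [0.5084, -0.0171, 0.0729]
ee_rot: [-3.141, -0.0, 1.571]
wrist_force: [-0.3, -0.5, -1.5]
width: 0.0447
finger_force: 29.8
```

Emit:
drive_tool(commands=[[0,0,0.1,0,0,0],[0,0,0.1,0,0,0],[0,0,0.05,0,0,0],[0,0,0.03,0,0,0],[0,0,0,0,0,0]])

```text
time: 10.05
tool_pos: [0.5088, -0.0172, 0.0622]
ee_rot: [3.142, 0.0, 1.571]
wrist_force: [-0.0, -0.4, -2.1]
width: 0.0447
finger_force: 29.8
```

Emit:
drive_tool(commands=[[0,0,0.025,0,0,0],[0,0,0,0,0,0]])

```text
time: 10.3
tool_pos: [0.5088, -0.0172, 0.0613]
ee_rot: [3.141, 0.0, 1.571]
wrist_force: [0.2, -0.2, -1.8]
width: 0.0449
finger_force: 29.8
```

Emit:
drive_tool(commands=[[0,0,0.02,0,0,0],[0,0,0,0,0,0]])

```text
time: 10.55
tool_pos: [0.5089, -0.0172, 0.0606]
ee_rot: [3.141, 0.0, 1.571]
wrist_force: [-0.4, -0.5, 0.0]
width: 0.0444
finger_force: 29.8
```

Emit:
drive_tool(commands=[[0,0,0.015,0,0,0],[0,0,0,0,0,0]])

```text
time: 10.8
tool_pos: [0.5089, -0.0172, 0.0606]
ee_rot: [3.141, 0.0, 1.571]
wrist_force: [-1.2, -0.9, 3.1]
width: 0.0447
finger_force: 29.9
```

It is seated on the plate, with the load turning to +3 N at an underside height of 15 mm, so g2 fits and goes to the magazine.

Emit:
drive_tool(commands=[[0,0,-0.5,0,0,0],[0,0,-0.8,0,0,0],[0,0,-0.8,0,0,0],[0,0,-0.8,0,0,0],[0,0,-0.6,0,0,0],[-0.915,-0.069,0,0,0,0],[-0.915,-0.069,0,0,0,0],[-0.915,-0.069,0,0,0,0],[-0.915,-0.069,0,0,0,0],[-0.915,-0.069,0,0,0,0],[-0.915,-0.069,0,0,0,0],[-0.915,-0.069,0,0,0,0],[-0.915,-0.069,0,0,0,0],[0,0,0.4,0,0,0],[0,0,0,0,0,0],[0,0,0,0,0,0]])

```text
time: 12.8
tool_pos: [0.4868, -0.3088, 0.1836]
ee_rot: [-3.141, -0.001, 1.572]
wrist_force: [0.0, 0.7, -2.3]
width: 0.045
finger_force: 29.8
```

Run:
```python
from h import *
s=snap('side','side3.png')
a=cv2.resize(s['image'][90:220,300:420],None,fx=4,fy=4,interpolation=cv2.INTER_CUBIC)
t=snap('top','top3.png')
b=cv2.resize(t['image'][200:330,410:490],None,fx=4,fy=4,interpolation=cv2.INTER_CUBIC)
cv2.imwrite('pics/c3.png',np.hstack([a[:520],b[:520]]))
o=get_obs();print(o['tool_pos'],o['wrist_force'])
w=cloud(s).reshape(-1,3)
for lo,hi in((.138,.15),(.121,.129),(.05,.09)):
    p=w[(w[:,2]>lo)&(w[:,2]<hi)&(abs(w[:,0]-.487)<.05)&(abs(w[:,1]+.31)<.06)]
    if len(p): print(lo,len(p),'x',p[:,0].min(),p[:,0].max(),'ymax',np.percentile(p[:,1],95))
```

```text
[ 0.48713816 -0.30911338  0.18447128] [-0.4333369   0.05298619 -1.94744662]
0.138 38 x 0.4638631524214435 0.5072157898551439 ymax -0.2831967834336273
0.121 41 x 0.4449062609801962 0.5250829897761212 ymax -0.267018840244015
0.05 163 x 0.4540320807917085 0.5136535111248292 ymax -0.2775560950351806
```

View pics/c3.png

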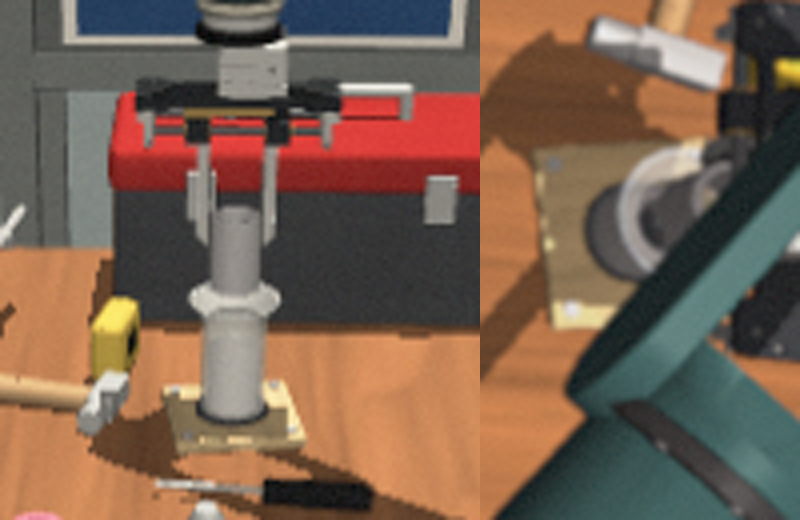

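The tube is centred over the magazine mouth (crop x≈235 for both). I lower it in steps.

Emit:
drive_tool(commands=[[-0.03,0,0.2,0,0,0],[0,0,0.2,0,0,0],[0,0,0.2,0,0,0],[0,0,0.15,0,0,0],[0,0,0,0,0,0]])

```text
time: 13.52
tool_pos: [0.4863, -0.3109, 0.1529]
ee_rot: [-3.14, -0.001, 1.571]
wrist_force: [0.1, -0.4, -1.4]
width: 0.0446
finger_force: 29.8
```

Emit:
drive_tool(commands=[[0,0,0.1,0,0,0],[0,0,0.1,0,0,0],[0,0,0,0,0,0]])

```text
time: 13.9
tool_pos: [0.4865, -0.311, 0.1455]
ee_rot: [-3.141, -0.0, 1.571]
wrist_force: [0.2, 0.5, -1.8]
width: 0.0449
finger_force: 29.8
```

Emit:
drive_tool(commands=[[0,0,0.1,0,0,0],[0,0,0.1,0,0,0],[0,0,0.1,0,0,0],[0,0,0,0,0,0]])

```text
time: 14.4
tool_pos: [0.4864, -0.3109, 0.1332]
ee_rot: [-3.141, -0.001, 1.571]
wrist_force: [0.1, -0.1, -1.1]
width: 0.0446
finger_force: 29.8
```

Emit:
drive_tool(commands=[[0,0,0.05,0,0,0],[0,0,0.03,0,0,0],[0,0,0,0,0,0]])

```text
time: 14.78
tool_pos: [0.4866, -0.3112, 0.1306]
ee_rot: [-3.142, 0.0, 1.571]
wrist_force: [0.6, 0.4, -1.3]
width: 0.0447
finger_force: 29.8
```

Emit:
drive_tool(commands=[[0,0,0,0,0,0],[0,0,0,0,0,0],[0,0,0,0,0,0],[0,0,0,0,0,0]], gripper=0.3)

```text
time: 15.28
tool_pos: [0.4868, -0.3112, 0.1309]
ee_rot: [3.141, 0.0, 1.571]
wrist_force: [1.1, -0.2, -0.1]
width: 0.066
finger_force: 0.0
```

Emit:
drive_tool(commands=[[0,0,-0.5,0,0,0],[0,0,-0.8,0,0,0],[0,0,-0.7,0,0,0],[0.8,0,0,0,0,0],[0.8,0,0,0,0,0],[0.8,0,0,0,0,0],[0.8,0,0,0,0,0]], gripper=0.3)

```text
time: 16.15
tool_pos: [0.4866, -0.1822, 0.2108]
ee_rot: [3.141, 0.0, 1.571]
wrist_force: [0.1, 0.1, 0.4]
width: 0.0657
finger_force: 0.0
```

Run:
```python
from h import *
s=snap('side','side4.png')
w=cloud(s).reshape(-1,3);o=get_obs();print(o['tool_pos'],o['width'],o['wrist_force'])
p=w[(w[:,2]>.132)&(w[:,2]<.2)&(abs(w[:,0]-.487)<.05)&(abs(w[:,1]+.31)<.04)];print(len(p),p.min(0),p.max(0),np.percentile(p[:,2],95))
```

```text
[ 0.4866484  -0.17850408  0.2111725 ] 0.06587017057293436 [0.39815075 2.88385414 0.31212474]
104 [ 0.46349963 -0.33873082  0.13243995] [ 0.5071672  -0.28401595  0.1507686 ] 0.14993442353273598
```

The magazine spacer is seated, with its top at about 151 mm. Next is g1.

Emit:
drive_tool(commands=[[0.9,0.5125,0,0,0,0],[0.9,0.5125,0,0,0,0],[0.9,0.5125,0,0,0,0],[0.9,0.5125,0,0,0,0],[0.9,0.5125,0,0,0,0],[0.9,0.5125,0,0,0,0],[0.9,0.5125,0,0,0,0],[0.9,0.5125,0,0,0,0],[0,0,0.8,0,0,0],[0,0,0.8,0,0,0],[0,0,0.4,0,0,0],[0,0,0,0,0,0],[0,0,0,0,0,0]], gripper=0)

```text
time: 17.82
tool_pos: [0.6516, 0.1047, 0.1325]
ee_rot: [3.139, -0.0, 1.571]
wrist_force: [0.4, -1.0, 0.4]
width: 0.0937
finger_force: 0.0
```

Run:
```python
from h import *
s=snap('side','side5.png')
w=cloud(s).reshape(-1,3);o=get_obs();print(o['tool_pos'],o['width'],o['wrist_force'])
p=w[(w[:,2]>.03)&(w[:,2]<.073)&(abs(w[:,0]-.651)<.03)&(abs(w[:,1]-.105)<.035)];print(len(p),p.min(0),p.max(0))
cv2.imwrite('pics/c5.png',cv2.resize(s['image'][140:290,230:410],None,fx=3.3,fy=3.3))
```

```text
[0.65173438 0.10472448 0.13281496] 0.09384466291367292 [-0.64371755  0.52844644  1.03154846]
235 [0.62515025 0.08342739 0.0316553 ] [0.66821464 0.13257907 0.07029614]
```

View pics/c5.png

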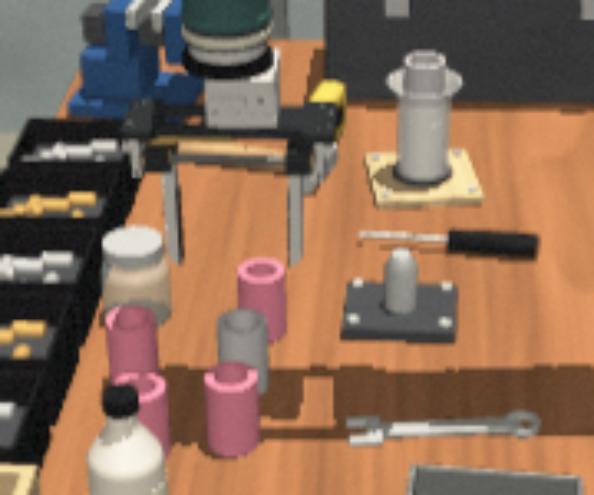

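The loaded spacer stands proud in the magazine at crop (427,60), and the fingers straddle the remaining grey tube at (243,335). I go down and grip.

Emit:
drive_tool(commands=[[0.025,-0.015,0.55,0,0,0],[0,0,0.55,0,0,0],[0,0,0.55,0,0,0],[0,0,0.5,0,0,0],[0,0,0,0,0,0],[0,0,0,0,0,0]])

```text
time: 18.62
tool_pos: [0.6509, 0.1059, 0.0459]
ee_rot: [3.14, -0.0, 1.571]
wrist_force: [0.7, 0.5, 0.5]
width: 0.0941
finger_force: 0.0
```

Emit:
drive_tool(commands=[[0,0,0,0,0,0],[0,0,0,0,0,0],[0,0,0,0,0,0],[0,0,0,0,0,0],[0,0,0,0,0,0],[0,0,0,0,0,0]], gripper=1)

```text
time: 19.38
tool_pos: [0.6499, 0.1059, 0.0446]
ee_rot: [-3.141, 0.0, 1.571]
wrist_force: [0.4, 0.1, -0.4]
width: 0.0459
finger_force: 30.0
```

Emit:
drive_tool(commands=[[0,0,-0.5,0,0,0],[0,0,-1,0,0,0],[0,0,-1,0,0,0],[-0.616,-0.708,0,0,0,0],[-0.616,-0.708,0,0,0,0],[-0.616,-0.708,0,0,0,0],[-0.616,-0.708,0,0,0,0],[-0.616,-0.708,0,0,0,0],[0,0,0.25,0,0,0],[0,0,0,0,0,0],[0,0,0,0,0,0]])

```text
time: 20.75
tool_pos: [0.5091, -0.0168, 0.1348]
ee_rot: [3.141, -0.0, 1.572]
wrist_force: [-0.2, 0.2, -1.9]
width: 0.0464
finger_force: 30.0
```

Emit:
drive_tool(commands=[[0,0,0.2,0,0,0],[0,0,0.2,0,0,0],[0,0,0.1,0,0,0],[0,0,0,0,0,0]])

```text
time: 21.25
tool_pos: [0.5081, -0.0172, 0.1139]
ee_rot: [-3.14, -0.0, 1.571]
wrist_force: [-0.1, -0.1, -2.2]
width: 0.0455
finger_force: 30.0
```

Emit:
drive_tool(commands=[[0,0,0.05,0,0,0],[0,0,0.05,0,0,0],[0,0,0,0,0,0]])

```text
time: 21.62
tool_pos: [0.5084, -0.0174, 0.1106]
ee_rot: [-3.142, 0.0, 1.571]
wrist_force: [-0.1, -0.1, -1.5]
width: 0.0459
finger_force: 30.0
```

Underside is at about 66 mm; from here I go 1 mm at a time.

Emit:
drive_tool(commands=[[0,0,0.025,0,0,0],[0,0,0.025,0,0,0],[0,0,0,0,0,0]])

```text
time: 22.0
tool_pos: [0.5084, -0.0174, 0.1086]
ee_rot: [-3.141, 0.0, 1.571]
wrist_force: [-0.8, -1.2, -1.7]
width: 0.046
finger_force: 30.0
```

Emit:
drive_tool(commands=[[0,0,0.025,0,0,0],[0,0,0,0,0,0]])

```text
time: 22.25
tool_pos: [0.5084, -0.0174, 0.1076]
ee_rot: [-3.141, 0.0, 1.571]
wrist_force: [0.5, 0.1, -2.0]
width: 0.0459
finger_force: 30.0
```

Emit:
drive_tool(commands=[[0,0,0.025,0,0,0],[0,0,0,0,0,0]])

```text
time: 22.5
tool_pos: [0.5083, -0.0174, 0.1067]
ee_rot: [-3.141, 0.0, 1.571]
wrist_force: [-1.7, 0.4, 0.2]
width: 0.0461
finger_force: 30.0
```

Emit:
drive_tool(commands=[[0,0,0.02,0,0,0],[0,0,0,0,0,0]])

```text
time: 22.75
tool_pos: [0.5082, -0.0174, 0.1062]
ee_rot: [-3.141, 0.0, 1.571]
wrist_force: [-2.6, 0.6, 1.7]
width: 0.0459
finger_force: 30.0
```

It stops on the taper with the underside at about 62 mm, as the wrist load reverses. So g1 does not fit and goes to the tray centre at (0.433, 0.336).

Emit:
drive_tool(commands=[[0,0,-0.25,0,0,0],[0,0,-0.5,0,0,0],[0,0,-0.5,0,0,0],[0.884,-0.1875,0,0,0,0],[0.884,-0.1875,0,0,0,0],[0.884,-0.1875,0,0,0,0],[0.884,-0.1875,0,0,0,0],[0.884,-0.1875,0,0,0,0],[0.884,-0.1875,0,0,0,0],[0.884,-0.1875,0,0,0,0],[0.884,-0.1875,0,0,0,0],[0.884,-0.1875,0,0,0,0],[0.884,-0.1875,0,0,0,0],[0,0,0,0,0,0],[0,0,0.6,0,0,0],[0,0,0.6,0,0,0],[0,0,0.6,0,0,0],[0,0,0.4,0,0,0],[0,0,0,0,0,0],[0,0,0,0,0,0]])

```text
time: 25.25
tool_pos: [0.4343, 0.3364, 0.069]
ee_rot: [3.14, -0.001, 1.57]
wrist_force: [-0.9, 0.7, -2.4]
width: 0.0457
finger_force: 30.0
```

Bottom is at about 24 mm and the floor at 5 mm. I lower 16 mm, then in small steps.

Emit:
drive_tool(commands=[[0,0,0.2,0,0,0],[0,0,0.2,0,0,0],[0,0,0,0,0,0],[0,0,0,0,0,0]])

```text
time: 25.75
tool_pos: [0.4334, 0.3363, 0.0518]
ee_rot: [-3.141, 0.0, 1.571]
wrist_force: [0.3, -0.2, -1.5]
width: 0.0459
finger_force: 30.0
```

Emit:
drive_tool(commands=[[0,0,0.04,0,0,0],[0,0,0,0,0,0]])

```text
time: 26.0
tool_pos: [0.4335, 0.3362, 0.0502]
ee_rot: [3.142, 0.0, 1.571]
wrist_force: [0.6, -0.8, -1.8]
width: 0.046
finger_force: 30.0
```

Emit:
drive_tool(commands=[[0,0,0.025,0,0,0],[0,0,0,0,0,0]])

```text
time: 26.25
tool_pos: [0.4336, 0.3364, 0.0496]
ee_rot: [3.141, -0.0, 1.571]
wrist_force: [0.2, -0.0, -0.6]
width: 0.046
finger_force: 30.0
```

Touching the tray floor, with the weight coming off. I release, rise clear and check.

Emit:
drive_tool(commands=[[0,0,0.015,0,0,0],[0,0,0,0,0,0]])

```text
time: 26.5
tool_pos: [0.4336, 0.3364, 0.0495]
ee_rot: [3.141, -0.0, 1.571]
wrist_force: [-1.8, -1.1, 4.5]
width: 0.0463
finger_force: 30.0
```

Emit:
drive_tool(commands=[[0,0,0,0,0,0],[0,0,0,0,0,0],[0,0,0,0,0,0],[0,0,0,0,0,0]], gripper=0.3)

```text
time: 27.0
tool_pos: [0.4334, 0.3362, 0.0484]
ee_rot: [-3.141, 0.0, 1.571]
wrist_force: [0.3, 0.0, -0.8]
width: 0.0658
finger_force: 0.0
```

Emit:
drive_tool(commands=[[0,0,-0.4,0,0,0],[0,0,-0.8,0,0,0],[0,0,-1,0,0,0],[0,0,-1,0,0,0],[0,0,-0.6,0,0,0],[-0.8,0,0,0,0,0],[-0.8,0,0,0,0,0],[-0.8,0,0,0,0,0],[-0.8,0,0,0,0,0],[0,0,0,0,0,0],[0,0,0,0,0,0],[0,0,0,0,0,0]], gripper=0.3)

```text
time: 28.5
tool_pos: [0.4335, 0.2092, 0.2009]
ee_rot: [3.141, -0.0, 1.572]
wrist_force: [-0.2, 0.3, 0.7]
width: 0.0658
finger_force: 0.0
```

Run:
```python
from h import *
s=snap('side','side6.png');o=get_obs();print(o['time'],o['tool_pos'],o['width'])
```

```text
28.55 [0.43343426 0.20911022 0.20073906] 0.06552407939797616
```

View pics/side6.png

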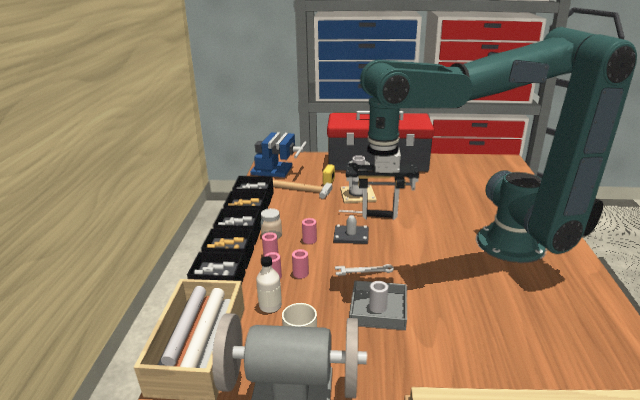

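The spacer stands upright in the tray at (378,296), the other is in the magazine at (358,175), the gauge is empty and the bystanders are unmoved.

```bash
python3 -c "
from bench import close_job
print(close_job())"
```

```text
the job is handed in; nothing more can be done
None
```

Job handed in at about 28.6 s of the 72 s: the spacer at (0.647, -0.093) went fully down the pin and is in the magazine, the one at (0.651, 0.106) stopped on the taper and stands upright in the tray, and nothing else was touched.

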